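# Turn one leaf of the seal-cast album

### The job

The album of seal casts lies open on its book rest: turn its top leaf so that the casts beneath come into view. With the fingertips alone, get under the leaf's thumb tab, push it up and over the spine, and press it gently down until it lies flat on the other side. Turn only that one leaf, without pinching it or letting it swing or slam, and leave the things standing round the book where they are.

Things in the scene. Friction and masses are not known exactly. Their poses are not given: they have to be found in the camera images.
- album: wooden book rest (236 mm along x, 276 mm along y, 60 mm high) with the open album on it; fixed. Origin: on the shelf under mid-spine; x along the spine away from the robot, y to the left half, z up. Leaf tops are 79 (top leaf) and 71.5 mm (next leaf) above the shelf on the -y half, 71.5 mm (a turned leaf, tab at x = -78 mm) on the +y half. Covers end 145 mm from the spine; free air under the tabs
- album_spine (a point): middle of the top leaf's hinge line (the spine), 75.5 mm above the shelf; axes as the album's
- top_leaf (a joint): angle of the top leaf about the spine, rad: 0 = flat on the -y half, 1.57 = upright, 3.14 = flat on the +y half (the stop). At the start it may stand up to 0.3 ajar. It weighs about 0.17 kg; its tight hinge keeps it wherever it is left, and moving it takes 1 to 3 N at the tab
- top_leaf_tab (a point): middle of the top leaf's brass thumb tab, mid-thickness, 169 mm from the hinge line. The leaf, a framed board 7 mm thick, is 220 mm long and ends 150 mm from the hinge line; the tab (7 mm thick, 46 mm wide) sticks out from mid-edge to 188 mm. Axes turn with the leaf: x along the spine, y from tab to hinge line, z out of the face that starts uppermost
- next_leaf (a joint): angle of the leaf beneath, rad, in the same sense as top_leaf; 0 = lying flat, where it starts and must stay
- next_leaf_tab (a point): middle of the brass tab of the leaf beneath (same leaf, same tab), 78 mm farther along the spine (+x) than the top leaf's tab and 7.5 mm lower
- iron_weight_mid (a point): blackened iron weight, round, 58 mm across and 62 mm high with a small knob, upright on the shelf; this point half-way up. To be left alone
- tamp_mid (a point): turned wooden tamp standing on its 44 mm wide foot, 108 mm high; this point half-way up. To be left alone
- dish_mid (a point): terracotta dish, 114 mm across the rim and 28 mm high; this point half-way up. To be left alone
- bulla_mid (a point): lead bulla (seal disc), 42 mm across and 9 mm high, lying flat on the shelf; this point half-way up. To be left alone

How it is judged (in metres and radians):
At the end, for the whole second after the job is handed in: The top leaf lies flat on the other side of the spine (within 0.06 rad of its stop, about 10 mm at the tab) and is still; the leaf beneath still lies flat (within 0.05 rad); the weight, tamp, dish and bulla are within 20 mm of where they stood (value of joint top_leaf above 3.08 rad and velocity of joint top_leaf below 0.1 rad/s and value of joint next_leaf below 0.05 rad and distance of each of iron_weight_mid, tamp_mid, dish_mid, bulla_mid from where it was at the start of the episode below 0.02 m); the robot touches nothing.
It fails at once if the leaf beneath is raised (value of joint next_leaf above 0.15 rad).
It fails at once if the top leaf is pinched: both faces pressed at once ((contact force between the fingers and top_leaf_c0 above 6 N and contact force between the fingers and top_leaf_c1 above 6 N) or (contact force between the fingers and top_leaf_c2 above 6 N and contact force between the fingers and top_leaf_c3 above 6 N)).
It fails at once if the top leaf swings or slams faster than half a turn a second (velocity of joint top_leaf above 3.14 rad/s).
It fails at once if the leaf is forced, with more than 30 N (contact force between any of the arm, the fingers and top_leaf above 30 N).
It fails at once if a bystander is pushed or lifted (distance of any of iron_weight_mid, tamp_mid, dish_mid, bulla_mid from where it was at the start of the episode above 0.03 m).
It also fails if it takes over 48 s, if anything falls off the work surface, if the arm or the gripper's body presses on something with over 40 N, if the wrist force passes 120 N, or if a joint passes its speed limit or range.

### The arm

A 6-joint arm with a two-finger parallel gripper is mounted at the origin on the work surface. World frame = base frame: x ahead of the robot, y to its left, z up, the work surface at z = 0. Lengths are in mm, angles in rad, forces in N, time in s.
With the tool pointing down it reaches from about 275 to 1000 mm from the base axis. Payload 8.4 kg.
Tool frame: the origin (TCP) lies midway between the tips of the shut fingers; the grasp point (between the pads) lies 19 mm behind it; z points along the fingers, y is the line along which they close (so a half turn about z gives the same grasp; the last joint's range is limited). The gripper opens to 85 mm and grips with 20 to 120 N. Pads are 22 mm wide; open, the fingers measure 114 mm over their backs; the gripper's body (76 mm by 85 mm) begins 54 mm behind the grasp point. The pads swing forward as they close: fully open they stand 13 mm farther back than shut.
Start: joints at [1.161, 0.353, 1.633, -0, 1.155, -0.002], TCP at [247.868, 573.75, 231.281] pointing down, gripper open.
Joint ranges: [-2.63, 2.63], [-0.92, 2.1], [0.06, 2.66], [-1.3, 4.44], [0, 2.69], [-3.02, 3.02]. Speed limits (rad/s): [2.22, 2.22, 2.79, 3.14, 3.14, 3.14].

### API

Orientations are given as [roll, pitch, yaw] about the fixed x, y, z axes, in that order (R = Rz(yaw) Ry(pitch) Rx(roll)).
In Python, from rig import r gives the robot as it stands.
- The arm moves only by the shell command python3 -m inch 'ROWS' [OPENING] [FORCE]. ROWS is JSON, a list that holds one entry, the list of rows, each a list of 6 numbers: the shift along the tool's x, y, z scaled (see below), then the turn, a rotation vector about the tool's x, y, z scaled (see below). In form: [[[tx, ty, tz, wx, wy, wz], ...]]. A call has 1 to 8 rows; each row is the pose to reach, as a shift and turn from the pose commanded when the call began, along the tool's axes at that moment, turning the shorter way round; what a row does not reach only later rows make up. The controller multiplies each number of a shift by 20 cm and each number of a turn by pi rad. A row lasts 1/12 s, in which the tool goes at most 41.7 mm and 7.16 degrees, less where a joint would pass 70% of its speed; a pose out of reach is approached as far as the arm can. A call with a number of a shift or a turn outside -1 to 1 is refused whole. A call with a gripper value outside its range is refused whole. OPENING is the gripper's target within -1 to 1 (fully open at 1, half-way at 0, shut at -1), set as the call begins (- or left out, the last holds). The fingers move at their own pace and stop on an object; FORCE is the grip in N (left out, the last holds). Time passes only in rows, so rows that repeat a pose let the fingers close. It gives the time, the measured TCP pose, the force, the opening and the grip force at its end, in the units of the state.
- r.sense(): the state, without advancing time (a new reading comes with each control period).
- r.grab_frame(name): name is "side" or "top"; returns the picture (480x640x3 uint8, red, green, blue); there is no depth.
- r.camera_info(name): a dict with "K" (3x3 intrinsics, pixels), "rvec" (rotation vector, rad) and "tvec" (3), from world to camera coordinates, as OpenCV has them. Camera axes: x right, y down, z forward; pixel columns grow to the right and rows downward; lengths in mm; the calibration is good to about 2 mm. A picture is of the moment at which its call begins. camera_info takes no time and is no camera call.
- r.sign_off(): hands the job in; it is judged then, once.
The state is a dict: "clock": time; "qpos": joint angles; "qvel": joint speeds; "joint_efforts": joint torques, N m; "eef_pos": TCP position; "tcp_rot": TCP orientation; "contact_force": force on the tool from outside, world axes, zero at the start; "wrist_torque": the same for the moment, N m; "opening": opening from 0.0 (shut) to 1.0 (fully open); "grasp_force": force on a finger pad.
Only numpy, scipy, OpenCV 4.12 (cv2) and the standard library are available. Lean on these libraries where they do the work, as an engineer would, in place of code of your own. Each camera call takes 0.05 s, during which the arm holds its last target. There are 200 camera calls.

## Working session

There is one attempt and no reset: what is moved stays moved. The work goes in short steps, Python scripts to look and compute and a shell command to move; the robot and the scene stay as the last step left them, time stands still between calls to the robot, and variables do not carry over. Pictures are saved under pics/ and viewed, at most 10 in all, crops included, and the job is handed in when it is done.

```bash
mkdir -p pics; ls; python3 - <<'E'
from rig import r
import cv2
for n in ("side","top"):
    cv2.imwrite(f"pics/{n}0.png",r.grab_frame(n)[:,:,::-1]); print(n,r.camera_info(n))
s=r.sense();print(s)
E
```

```text
pics
side {'K': array([[499.39682045,   0.        , 313.51137431],
       [  0.        , 499.39682045, 245.17530909],
       [  0.        ,   0.        ,   1.        ]]), 'rvec': array([ 2.41733274, -0.13815748,  0.04048615]), 'tvec': array([-580.92589016,  121.67174817,  866.70961253])}
top {'K': array([[553.09921571,   0.        , 324.9532268 ],
       [  0.        , 553.09921571, 234.49872961],
       [  0.        ,   0.        ,   1.        ]]), 'rvec': array([ 2.22123224, -1.98031815,  0.210593  ]), 'tvec': array([-24.23292426, 611.01062093, 948.28514759])}
{'clock': 0.1, 'qpos': array([ 1.16059722e+00,  3.53610937e-01,  1.63406217e+00, -1.35971948e-05,
        1.15518918e+00, -2.39514204e-03]), 'qvel': array([ 6.17284014e-04, -7.24359131e-04, -8.85238763e-04,  7.59050131e-04,
        6.36323729e-05,  2.30306149e-03]), 'joint_efforts': array([ 1.40763434e-03, -6.06354761e+01, -3.42820823e+01,  1.08102370e-04,
        3.75528864e-03,  4.00332124e-05]), 'eef_pos': array([247.70221651, 573.35396911, 230.61570205]), 'tcp_rot': array([-3.14032299e+00,  9.39171492e-06,  2.73379419e+00]), 'contact_force': array([-0.15551359, -0.59574708,  0.29365697]), 'wrist_torque': array([0.00523035, 0.00781116, 0.01068353]), 'grasp_force': 0.0, 'opening': 0.9931747169022721}
```

View pics/side0.png

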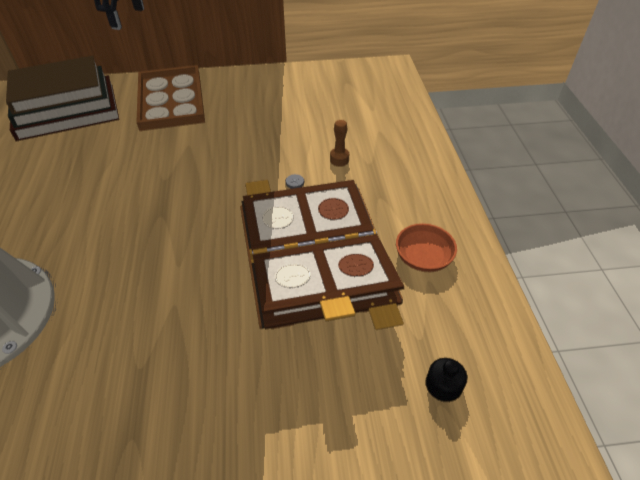

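View pics/top0.png

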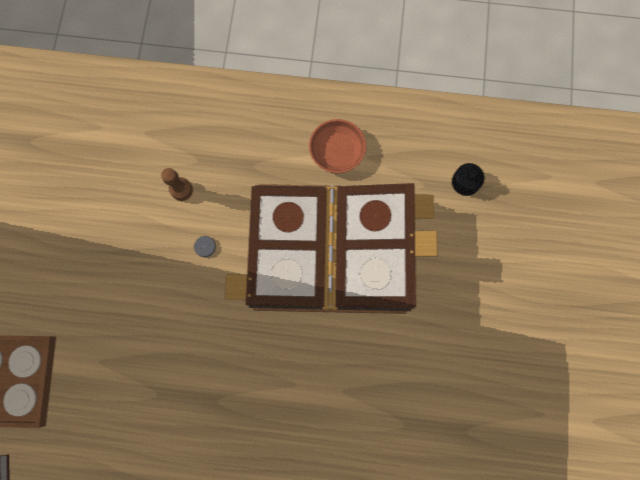

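The side view shows the top leaf's bright tab at about (338,307), the next leaf's darker tab at (386,317), the spine running from (252,250) to (370,235), the dish at (426,247), the weight at (446,380), the tamp at (340,145) and the bulla at (295,181). The top view shows the tab at (426,244), the next tab at (424,207), the spine from (332,187) to (331,308), the weight at (468,180), the tamp at (178,188) and the bulla at (205,246).

```bash
cat > h.py <<'E'
import numpy as np,cv2
from scipy.spatial.transform import Rotation as Ro
from rig import r
def cam(n):
    c=r.camera_info(n);R=cv2.Rodrigues(c["rvec"])[0];return c["K"],R,np.array(c["tvec"]).ravel()
def ray(n,p):
    K,R,t=cam(n);d=R.T@np.linalg.solve(K,[p[0],p[1],1.]);return -R.T@t,d/np.linalg.norm(d)
def plane(n,p,z):
    o,d=ray(n,p);return o+d*(z-o[2])/d[2]
def tri(ps,pt):
    (a,d),(b,e)=ray("side",ps),ray("top",pt)
    s=np.linalg.lstsq(np.c_[d,-e],b-a,rcond=None)[0];p,q=a+d*s[0],b+e*s[1]
    return (p+q)/2,np.linalg.norm(p-q)
def proj(n,P):
    K,R,t=cam(n);c=K@(R@np.asarray(P)+t);return c[:2]/c[2]
def tool():
    s=r.sense();return s,Ro.from_euler("xyz",s["tcp_rot"])
E
python3 - <<'E'
from h import *
I={n:cv2.imread(f"pics/{n}0.png") for n in("side","top")}
box={"side":(310,285,100,50),"top":(405,190,40,75)}
cs={}
for n,(x,y,w,h) in box.items():
    hsv=cv2.cvtColor(I[n][y:y+h,x:x+w],cv2.COLOR_BGR2HSV)
    for nm,lo,hi in(("top",(15,175,190),(30,255,255)),("next",(15,175,70),(30,255,165))):
        m=cv2.inRange(hsv,lo,hi);k,l,st,c=cv2.connectedComponentsWithStats(m)
        i=1+st[1:,4].argmax();cs[n,nm]=c[i]+[x,y];print(n,nm,st[i],cs[n,nm])
        cn=max(cv2.findContours(m,0,2)[0],key=cv2.contourArea);print(cv2.boxPoints(cv2.minAreaRect(cn))+[x,y])
for nm in("top","next"):print(nm,tri(cs["side",nm],cs["top",nm]))
a,b=plane("top",(332,187),75.5),plane("top",(331,308),75.5);print("spine top",a,b,(a+b)/2)
a,b=plane("side",(252,250),75.5),plane("side",(370,235),75.5);print("spine side",a,b)
for nm,ps,pt,z in(("weight",(446,380),(468,180),31),("dish",(426,247),(338,146),14),("bulla",(295,181),(205,246),5),("tampfoot",(340,158),(180,189),8)):
    print(nm,tri(ps,pt),plane("side",ps,z),plane("top",pt,z))
E
```

```text
side top [ 11  12  33  21 489] [337.08588957 306.94887526]
[[320.85283279 301.21509171]
 [350.49811935 295.65660572]
 [353.66792679 312.5622673 ]
 [324.02264023 318.12075424]]
side next [ 59  18  33  26 578] [384.98961938 315.50346021]
[[368.41177368 307.64705658]
 [395.941185   300.76470661]
 [401.47059631 322.88235474]
 [373.941185   329.76470566]]Traceback (most recent call last):
  File "<stdin>", line 9, in <module>
ValueError: attempt to get argmax of an empty sequence
```

```bash
python3 - <<'E'
from h import *
I=cv2.imread("pics/top0.png");hs=cv2.cvtColor(I,cv2.COLOR_BGR2HSV)
print(hs[244,405:448:3].tolist(),hs[207,405:448:3].tolist())
cs={("side","top"):(337.1,306.9),("side","next"):(385,316)}
x,y,w,h=405,185,40,80
for nm,lo,hi in(("top",(10,175,180),(30,255,255)),("next",(10,165,70),(30,255,150))):
    m=cv2.inRange(hs[y:y+h,x:x+w],lo,hi);k,l,st,c=cv2.connectedComponentsWithStats(m)
    if k<2: continue
    i=1+st[1:,4].argmax();cs["top",nm]=c[i]+[x,y];print(nm,st[i],cs["top",nm])
cs.setdefault(("top","top"),(426,244));cs.setdefault(("top","next"),(424.5,207))
for nm in("top","next"):print(nm,tri(cs["side",nm],cs["top",nm]))
a,b=plane("top",(332,187),75.5),plane("top",(331,308),75.5);print("spine top",a,b,(a+b)/2)
a,b=plane("side",(252,250),75.5),plane("side",(370,235),75.5);print("spine side",a,b)
for nm,ps,pt,z in(("weight",(446,380),(468,180),31),("dish",(426,247),(338,146),14),("bulla",(295,181),(205,246),5),("tampfoot",(340,158),(180,189),8)):
    print(nm,tri(ps,pt),plane("side",ps,z),plane("top",pt,z))
E
```

```text
[[10, 131, 80], [10, 139, 81], [10, 144, 78], [15, 139, 97], [18, 145, 180], [18, 148, 179], [18, 147, 177], [18, 148, 178], [18, 147, 179], [18, 147, 179], [18, 146, 175], [17, 103, 126], [18, 104, 123], [17, 105, 121], [18, 106, 118]] [[8, 83, 89], [11, 134, 80], [10, 134, 82], [13, 136, 88], [18, 143, 123], [18, 143, 121], [18, 143, 123], [17, 151, 120], [18, 143, 121], [18, 137, 121], [17, 101, 121], [19, 105, 121], [19, 98, 122], [17, 100, 128], [17, 104, 172]]
top (array([ 604.30525514, -131.53179606,  113.36378449]), np.float64(3.1078087651700543))
next (array([ 680.98263538, -130.06399881,   73.67865673]), np.float64(1.6803637750062566))
spine top [698.17449481  42.83624421  75.5       ] [477.12373089  19.77207273  75.5       ] [587.64911285  31.30415847  75.5       ]
spine side [481.64203478  27.87147694  75.5       ] [689.75810145  38.32548196  75.5       ]
weight (array([ 761.81590838, -219.19251108,   18.26420876]), np.float64(2.711235682757127)) [ 759.05200537 -224.77292186   31.        ] [ 755.93003409 -216.17856575   31.        ]
dish (array([799.53831106,  41.62064235,  24.43047706]), np.float64(0.9082864360370246)) [804.03319438  50.44058815  14.        ] [803.108832    41.82156579  14.        ]
bulla (array([574.12350545, 275.00386147,   6.33657624]), np.float64(1.7032208397621016)) [575.04697922 276.80347685   5.        ] [573.48949853 275.19021369   5.        ]
tampfoot (array([682.45983873, 342.99366559,   4.36134949]), np.float64(1.875774224543527)) [682.64240336 338.90523438   8.        ] [680.50867622 341.74451431   8.        ]
```

```bash
python3 - <<'E'
from h import *
def mask(n,box,lo,hi):
    x,y,w,h=box
    hs=cv2.cvtColor(cv2.imread(f"pics/{n}0.png"),cv2.COLOR_BGR2HSV)[y:y+h,x:x+w]
    k,l,st,c=cv2.connectedComponentsWithStats(cv2.inRange(hs,lo,hi))
    i=1+st[1:,4].argmax();print(n,st[i],c[i]+[x,y])
    return c[i]+[x,y],(l==i),x,y
t,_,_,_=mask("top",(405,185,40,80),(15,125,155),(21,255,255))
nt,_,_,_=mask("top",(405,185,40,80),(15,125,95),(21,255,145))
tt,_,_,_=mask("top",(220,265,30,45),(14,125,50),(21,255,160))
ns=(385,315.5)
ts,_,_,_=mask("side",(240,175,35,22),(14,150,50),(25,255,160))
print("tab",tri((337.1,306.9),t))
# visible centres: outside covers; tab from 150..188 -> 169
for z in(68,71.5):
  for n,a,b in(("top",nt,tt),("side",ns,ts)):
    A,B=plane(n,a,z),plane(n,b,z);d=(A-B)[:2];m=(A+B)/2
    print(n,z,A,B,"len",np.linalg.norm(d),"mid",m[:2],"yaw",np.arctan2(d[1],d[0])-np.arctan2(-338,156))
E
```

```text
top [ 10  46  22  25 498] [425.49598394 242.84939759]
top [  9   9  20  25 445] [423.67865169 206.3258427 ]
top [  5   9  25  27 564] [236.30673759 286.74822695]
side [  6   5  25  17 323] [257.56965944 187.73684211]
tab (array([ 605.40871231, -130.72154143,  112.51094428]), np.float64(1.109324567985736))
top 68 [ 682.85381637 -129.35540977   68.        ] [495.9496098  192.41417975  68.        ] len 372.1140297957746 mid [589.40171308  31.52938499] yaw 0.09382190683731428
side 68 [ 683.35024773 -125.36914404   68.        ] [496.72694066 194.3720097   68.        ] len 370.21975114408946 mid [590.03859419  34.50143283] yaw 0.0959177994610938
top 71.5 [ 681.84390128 -128.82194091   71.5       ] [495.60203242 191.80738464  71.5       ] len 370.7953588204593 mid [588.72296685  31.49272186] yaw 0.09382190683731428
side 71.5 [ 682.53627821 -127.58642326   71.5       ] [496.90473676 190.45554141  71.5       ] len 368.25230545084054 mid [589.72050749  31.43455907] yaw 0.0959177994610938
```

```bash
cat >> h.py <<'E'
S=np.array([589.5,32,75.5]);YAW=.095
A=Ro.from_euler("z",YAW).as_matrix()   # album axes in columns
def rot(phi):                           # tool tilted phi deg below level, pointing to +y album
    c,s=np.cos(np.radians(phi)),np.sin(np.radians(phi))
    z=A@[0,c,-s];y=A[:,0];return Ro.from_matrix(np.c_[np.cross(y,z),y,z])
def row(P,R):
    s,T=tool();d=T.inv().apply(np.asarray(P)-s["eef_pos"])/200;w=(T.inv()*R).as_rotvec()/np.pi
    return np.round(np.r_[d,w],3).tolist()
def pose(th,phi=None,gap=0,back=25):    # TCP pushing the leaf at angle th (deg); gap mm off the face
    if phi is None: phi=float(np.interp(th,[45,135],[45,90]))
    t,p=np.radians([th,phi])
    e=np.array([0,-np.cos(t),np.sin(t)]);m=np.array([0,-np.sin(t),-np.cos(t)])
    tz=np.array([0,np.cos(p),-np.sin(p)]);q=np.array([0,-np.sin(p),-np.cos(p)])
    a=e*188+m*(3.5+gap)+tz*back+q*11 if th<phi else e*float(np.interp(th,[45,180],[163,178]))+m*(3.5+gap)+q*11
    return S+A@a,rot(phi)
E
python3 - <<'E'
from h import *
for th in (5,13,45,60,90,135,180): print(th,pose(th)[0].round())
print(row([440,250,300],rot(90)))
E
```

```text
5 [ 606. -145.   63.]
13 [ 606. -141.   89.]
45 [601. -93. 181.]
60 [598. -62. 210.]
90 [591.  18. 239.]
135 [579. 140. 200.]
180 [574. 198.  79.]
[-1.524, -1.103, -0.346, -0.0, 0.0, 0.34]
```

```bash
python3 -m inch '[[[-0.15,-0.11,-0.1,0,0,0.03],[-0.3,-0.22,-0.2,0,0,0.065],[-0.45,-0.33,-0.3,0,0,0.1],[-0.6,-0.44,-0.35,0,0,0.135],[-0.75,-0.55,-0.35,0,0,0.17],[-0.9,-0.65,-0.35,0,0,0.2],[-1,-0.72,-0.35,0,0,0.235],[-1,-0.72,-0.35,0,0,0.27]]]' -1 20
python3 - <<'E'
from h import *
print(r.sense()["qpos"].round(2),row([610,-40,320],rot(90)),row([600,-230,300],rot(45)))
E
```

```text
clock: 0.77
eef_pos: [376.1, 358.5, 301.2]
tcp_rot: [3.142, 0.002, 1.877]
contact_force: [0.5, 0.0, 0.2]
opening: 0.003
grasp_force: 0.0
[ 0.76  0.12  1.77 -0.    1.25  0.45] [-2.253, 0.514, -0.09, 0.0, 0.001, 0.067] [-3.143, 0.179, 0.012, -0.026, 0.25, 0.064]
```

```bash
python3 -m inch '[[[-0.18,0.05,0,0,0,0.03],[-0.36,0.1,0,0,0,0.067],[-0.54,0.15,-0.05,0,0,0.067],[-0.72,0.2,-0.05,0,0,0.067],[-0.9,0.25,-0.05,0,0,0.067],[-1,0.28,-0.05,0,0,0.067],[-1,0.28,-0.05,0,0,0.067]]]'
python3 - <<'E'
from h import *
print(r.sense()["qpos"].round(2),row([610,-40,320],rot(90)),row([600,-230,300],rot(45)))
E
```

```text
clock: 1.35
eef_pos: [491.3, 186.2, 311.0]
tcp_rot: [3.141, 0.001, 1.672]
contact_force: [-0.0, -0.1, -0.3]
opening: -0.0
grasp_force: 0.0
[ 0.36  0.13  1.75 -0.    1.27  0.26] [-1.185, 0.476, -0.043, 0.0, 0.0, 0.002] [-2.125, 0.331, 0.058, -0.001, 0.25, 0.002]
```

```bash
python3 -m inch '[[[-0.17,0.03,0,0,0,0],[-0.34,0.06,0,0,0.03,0],[-0.5,0.09,0,0,0.06,0],[-0.67,0.12,0,0,0.09,0],[-0.83,0.15,0,0,0.12,0],[-1,0.18,0,0,0.15,0],[-1,0.18,0,0,0.18,0],[-1,0.18,0,0,0.2,0]]]'
python3 - <<'E'
from h import *
print(r.sense()["qpos"].round(2),row([600,-230,300],rot(45)))
E
```

```text
clock: 2.02
eef_pos: [546.6, -7.9, 310.7]
tcp_rot: [-3.141, -0.634, 1.671]
contact_force: [0.1, 0.2, -0.7]
opening: 0.001
grasp_force: 0.0
[-0.36  0.31  1.67  0.56  1.49 -0.6 ] [-0.943, 0.154, -0.627, -0.001, 0.048, 0.001]
```

```bash
python3 -m inch '[[[-0.15,0.02,-0.1,0,0.03,0],[-0.3,0.05,-0.2,0,0.048,0],[-0.45,0.08,-0.3,0,0.048,0],[-0.6,0.1,-0.4,0,0.048,0],[-0.75,0.13,-0.5,0,0.048,0],[-0.94,0.15,-0.63,0,0.048,0],[-0.94,0.15,-0.63,0,0.048,0],[-0.94,0.15,-0.63,0,0.048,0]]]'
python3 - <<'E'
from h import *
s=r.sense();print(s["qpos"].round(2))
for th,g,b in((13,15,-35),(13,15,25),(13,0,25)):
    P,R=pose(th,gap=g,back=b);print(P.round(),row(P,R))
cv2.imwrite("pics/s1.png",r.grab_frame("side")[:,:,::-1])
E
```

```text
clock: 2.68
eef_pos: [599.8, -229.2, 301.3]
tcp_rot: [-3.14, -0.78, 1.672]
contact_force: [0.5, 0.2, -0.4]
opening: -0.003
grasp_force: 0.0
[-0.65  0.62  1.27  0.56  1.8  -0.77]
[ 610. -187.  117.] [-0.503, 0.075, 0.8, -0.002, 0.002, 0.001]
[ 606. -145.   74.] [-0.501, 0.077, 1.1, -0.002, 0.002, 0.001]
[ 606. -141.   89.] [-0.438, 0.077, 1.06, -0.002, 0.002, 0.001]
```

View pics/s1.png

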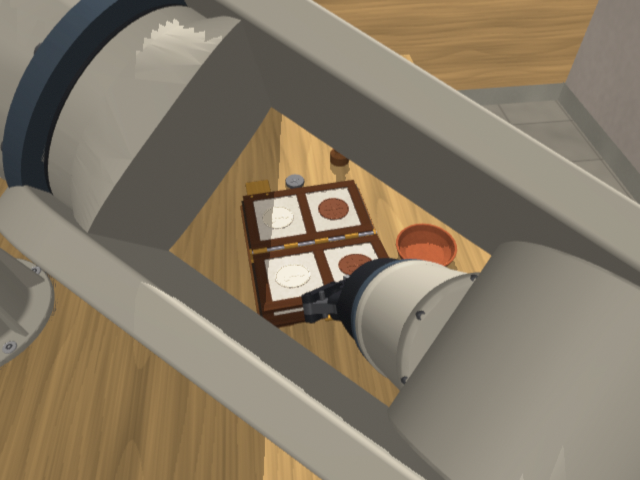

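The side view shows the arm above the book, with the hand near (320,303) and the fingers pointing at the tab side. The weight and tab are hidden behind the wrist, and the dish at (426,247) and bulla at (295,181) are untouched.

```bash
python3 -m inch '[[[-0.1,0.01,0.15,0,0,0],[-0.2,0.03,0.3,0,0,0],[-0.3,0.05,0.45,0,0,0],[-0.4,0.06,0.6,0,0,0],[-0.5,0.075,0.75,0,0,0],[-0.5,0.075,0.8,0,0,0],[-0.5,0.075,0.8,0,0,0],[-0.5,0.075,0.8,0,0,0]]]'
python3 - <<'E'
from h import *
s=r.sense();print(s["qpos"].round(2))
for th,g,b in((13,15,25),(13,0,25)):
    P,R=pose(th,gap=g,back=b);print(P.round(),row(P,R))
cv2.imwrite("pics/t1.png",r.grab_frame("top")[90:390,250:650,::-1].repeat(2,0).repeat(2,1))
E
```

```text
clock: 3.4
eef_pos: [610.4, -183.7, 120.2]
tcp_rot: [3.141, -0.78, 1.677]
contact_force: [0.2, -0.5, 1.1]
opening: -0.002
grasp_force: 0.0
[-0.59  0.77  1.42  0.57  1.52 -0.9 ]
[ 606. -145.   74.] [-0.022, 0.0, 0.301, -0.002, 0.002, 0.003]
[ 606. -141.   89.] [0.042, 0.0, 0.261, -0.002, 0.002, 0.003]
```

View pics/t1.png

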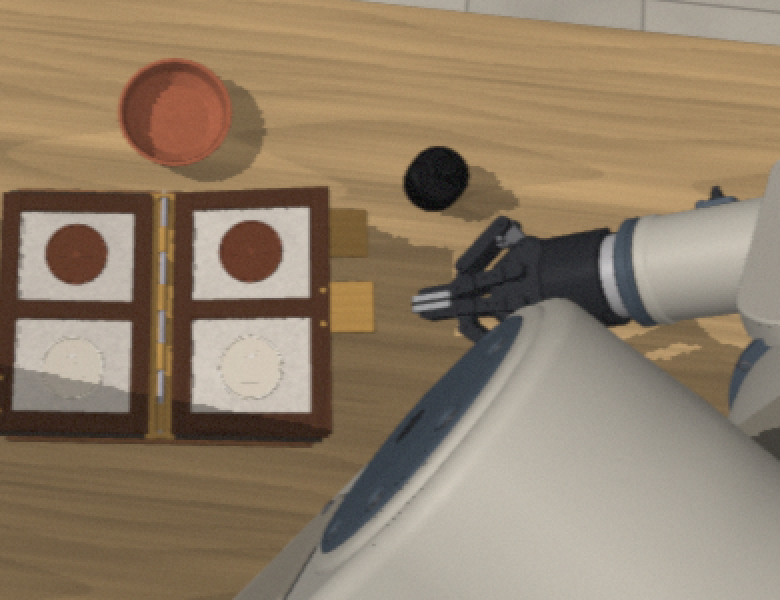

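The top crop shows the shut fingertips at about (415,302), lined up with the tab at (352,306). The weight at (436,178) is clear of the gripper's knuckle at (490,240).

```bash
python3 -m inch '[[[-0.02,0,0.05,0,0,0],[-0.02,0,0.1,0,0,0],[-0.02,0,0.15,0,0,0],[-0.02,0,0.2,0,0,0],[-0.02,0,0.25,0,0,0],[-0.02,0,0.3,0,0,0],[-0.02,0,0.3,0,0,0]]]'
python3 - <<'E'
from h import *
s=r.sense();print(s["qpos"].round(2))
for th in(8,13,18,23,28,33,38):
    P,R=pose(th);print(th,row(P,R))
E
```

```text
clock: 4.03
eef_pos: [604.9, -143.8, 71.4]
tcp_rot: [-3.138, -0.781, 1.674]
contact_force: [-0.1, -0.4, 0.4]
opening: 0.0
grasp_force: 0.0
[-0.55  0.8   1.5   0.6   1.42 -0.93]
8 [0.004, 0.007, -0.006, -0.003, 0.001, 0.002]
13 [0.07, 0.007, -0.054, -0.003, 0.001, 0.002]
18 [0.141, 0.007, -0.096, -0.003, 0.001, 0.002]
23 [0.214, 0.007, -0.131, -0.003, 0.001, 0.002]
28 [0.291, 0.007, -0.161, -0.003, 0.001, 0.002]
33 [0.37, 0.007, -0.183, -0.003, 0.001, 0.002]
38 [0.45, 0.007, -0.198, -0.003, 0.001, 0.002]
```

```bash
python3 -m inch '[[[0.02,0,-0.02,0,0,0],[0.045,0,-0.035,0,0,0],[0.07,0,-0.055,0,0,0],[0.105,0,-0.075,0,0,0],[0.14,0,-0.095,0,0,0],[0.18,0,-0.115,0,0,0],[0.22,0,-0.13,0,0,0],[0.22,0,-0.13,0,0,0]]]'
python3 - <<'E'
from h import *
s=r.sense();print(s["qpos"].round(2))
for th in(28,33,38,43,48,54,60):
    P,R=pose(th);print(th,row(P,R))
cv2.imwrite("pics/t2.png",r.grab_frame("top")[90:390,250:650,::-1].repeat(2,0).repeat(2,1))
E
```

```text
clock: 4.7
eef_pos: [605.3, -132.6, 124.9]
tcp_rot: [3.139, -0.778, 1.677]
contact_force: [-0.6, 0.1, -0.2]
opening: 0.001
grasp_force: 0.0
[-0.54  0.73  1.51  0.6   1.46 -0.88]
28 [0.064, 0.0, -0.01, -0.002, 0.002, 0.003]
33 [0.142, 0.001, -0.033, -0.002, 0.002, 0.003]
38 [0.223, 0.001, -0.048, -0.002, 0.002, 0.003]
43 [0.305, 0.002, -0.057, -0.002, 0.002, 0.003]
48 [0.38, 0.002, -0.061, -0.002, -0.006, 0.003]
54 [0.466, 0.003, -0.061, -0.002, -0.023, 0.003]
60 [0.552, 0.004, -0.052, -0.002, -0.039, 0.003]
```

View pics/t2.png

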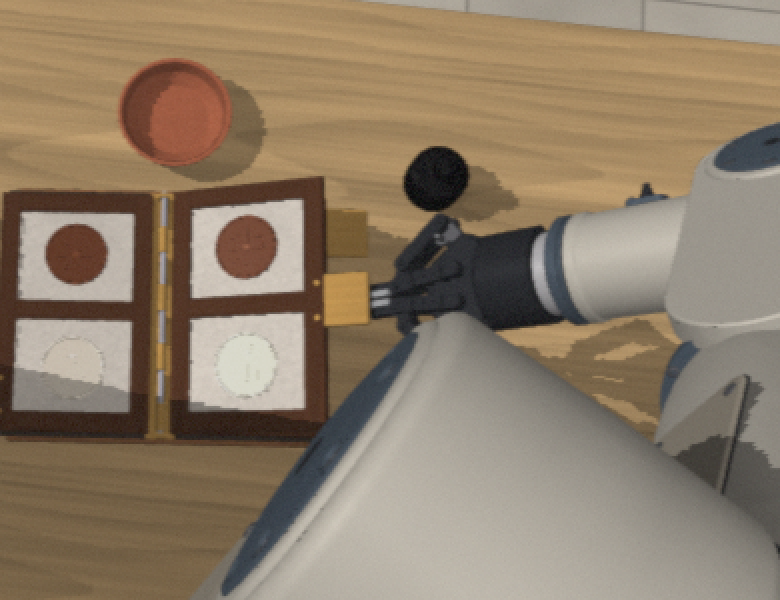

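The top crop shows the top leaf lifted, with its outer edge shifted and grown, and the fingertips under its tab at (350,298). The next tab stays put at (348,233) and the weight has not moved.

```bash
python3 -m inch '[[[0.06,0,-0.01,0,0,0],[0.13,0,-0.03,0,0,0],[0.2,0,-0.045,0,0,0],[0.265,0,-0.052,0,0,0],[0.33,0,-0.06,0,0,0],[0.4,0,-0.061,0,-0.01,0],[0.47,0,-0.06,0,-0.023,0],[0.55,0,-0.052,0,-0.039,0]]]'
python3 - <<'E'
from h import *
s=r.sense();print(s["qpos"].round(2))
for th in(60,65,70,75,80,85,90,95,100):
    P,R=pose(th);print(th,row(P,R))
E
```

```text
clock: 5.42
eef_pos: [597.2, -61.7, 207.8]
tcp_rot: [-3.142, -0.655, 1.674]
contact_force: [0.8, -1.2, -2.0]
opening: 0.004
grasp_force: 1.1
[-0.41  0.52  1.6   0.57  1.41 -0.72]
60 [0.005, 0.006, -0.008, -0.002, -0.0, 0.002]
65 [0.077, 0.007, -0.002, -0.002, -0.014, 0.002]
70 [0.148, 0.007, 0.01, -0.002, -0.028, 0.002]
75 [0.218, 0.008, 0.029, -0.001, -0.042, 0.002]
80 [0.286, 0.008, 0.053, -0.001, -0.056, 0.002]
85 [0.352, 0.009, 0.084, -0.001, -0.07, 0.002]
90 [0.415, 0.01, 0.12, -0.001, -0.083, 0.002]
95 [0.474, 0.01, 0.161, -0.001, -0.097, 0.002]
100 [0.53, 0.011, 0.208, -0.001, -0.111, 0.002]
```

Contact force is about 2 N, so I'll keep following the arc.

```bash
python3 -m inch '[[[0.075,0.005,-0.002,0,-0.014,0],[0.15,0.005,0.01,0,-0.028,0],[0.22,0.01,0.03,0,-0.042,0],[0.285,0.01,0.053,0,-0.056,0],[0.35,0.01,0.084,0,-0.07,0],[0.415,0.01,0.12,0,-0.083,0],[0.475,0.01,0.16,0,-0.097,0],[0.53,0.01,0.208,0,-0.111,0]]]'
python3 - <<'E'
from h import *
s=r.sense();print(s["qpos"].round(2))
for th in(100,105,110,115,120,125,130,135,140):
    P,R=pose(th);print(th,row(P,R))
cv2.imwrite("pics/s2.png",r.grab_frame("side")[:,:,::-1])
E
```

```text
clock: 6.08
eef_pos: [587.6, 48.1, 240.5]
tcp_rot: [3.14, -0.306, 1.676]
contact_force: [0.5, -2.5, -0.1]
opening: -0.001
grasp_force: 0.7
[-0.09  0.32  1.69  0.32  1.2  -0.33]
100 [-0.005, 0.002, 0.004, -0.0, -0.0, 0.003]
105 [0.061, 0.002, 0.035, -0.0, -0.014, 0.003]
110 [0.124, 0.003, 0.072, -0.0, -0.028, 0.003]
115 [0.184, 0.004, 0.114, -0.0, -0.042, 0.003]
120 [0.24, 0.004, 0.161, -0.0, -0.056, 0.003]
125 [0.292, 0.005, 0.214, 0.0, -0.07, 0.003]
130 [0.339, 0.005, 0.27, 0.0, -0.084, 0.003]
135 [0.381, 0.006, 0.331, 0.0, -0.097, 0.003]
140 [0.417, 0.006, 0.398, 0.0, -0.097, 0.003]
```

View pics/s2.png

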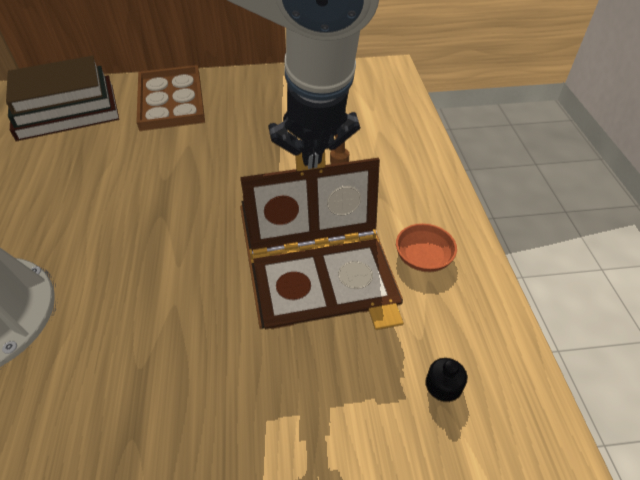

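The side view shows the leaf standing just past upright, with the fingers behind its tab at about (313,165). The next leaf lies flat with its tab at (386,316), and the weight and dish have not moved.

```bash
python3 -m inch '[[[0.06,0,0.035,0,-0.014,0],[0.124,0,0.072,0,-0.028,0],[0.184,0,0.114,0,-0.042,0],[0.24,0,0.16,0,-0.056,0],[0.29,0,0.214,0,-0.07,0],[0.34,0,0.27,0,-0.084,0],[0.38,0,0.33,0,-0.097,0],[0.415,0,0.4,0,-0.097,0]]]'
python3 - <<'E'
from h import *
s=r.sense();print(s["qpos"].round(2))
for th in(140,145,150,155,160,165,170,175,178,180):
    P,R=pose(th);print(th,row(P,R))
E
```

```text
clock: 6.8
eef_pos: [576.7, 151.7, 188.7]
tcp_rot: [3.14, -0.003, 1.677]
contact_force: [0.8, -0.1, 0.5]
opening: -0.003
grasp_force: 0.5
[0.25 0.35 1.74 0.   1.05 0.15]
140 [-0.004, 0.007, -0.005, 0.0, -0.001, 0.003]
145 [0.046, 0.007, 0.052, 0.0, -0.001, 0.003]
150 [0.09, 0.008, 0.114, 0.0, -0.001, 0.003]
155 [0.129, 0.008, 0.18, 0.0, -0.001, 0.003]
160 [0.162, 0.008, 0.249, 0.0, -0.001, 0.003]
165 [0.189, 0.008, 0.321, 0.0, -0.001, 0.003]
170 [0.21, 0.008, 0.396, 0.0, -0.001, 0.003]
175 [0.224, 0.009, 0.472, 0.0, -0.001, 0.003]
178 [0.229, 0.009, 0.518, 0.0, -0.001, 0.003]
180 [0.231, 0.009, 0.549, 0.0, -0.001, 0.003]
```

```bash
python3 -m inch '[[[0.045,0.005,0.05,0,0,0],[0.09,0.005,0.114,0,0,0],[0.13,0.005,0.18,0,0,0],[0.16,0.005,0.25,0,0,0],[0.19,0.005,0.32,0,0,0],[0.205,0.005,0.37,0,0,0],[0.215,0.005,0.41,0,0,0],[0.22,0.005,0.44,0,0,0]]]'
python3 - <<'E'
from h import *
for th in(175,178,180,181):
    P,R=pose(th);print(th,row(P,R))
E
```

```text
clock: 7.47
eef_pos: [573.1, 193.3, 98.7]
tcp_rot: [-3.14, -0.003, 1.675]
contact_force: [-0.8, 0.2, -0.2]
opening: -0.002
grasp_force: 0.4
175 [0.016, 0.005, 0.021, -0.0, -0.001, 0.003]
178 [0.022, 0.005, 0.067, -0.0, -0.001, 0.003]
180 [0.024, 0.005, 0.098, -0.0, -0.001, 0.003]
181 [0.024, 0.005, 0.114, -0.0, -0.001, 0.003]
```

```bash
python3 -m inch '[[[0.01,0.005,0.02,0,0,0],[0.015,0.005,0.035,0,0,0],[0.02,0.005,0.05,0,0,0],[0.02,0.005,0.06,0,0,0],[0.024,0.005,0.07,0,0,0],[0.024,0.005,0.08,0,0,0],[0.024,0.005,0.088,0,0,0],[0.024,0.005,0.088,0,0,0]]]'
```

```text
clock: 8.13
eef_pos: [574.0, 198.5, 82.3]
tcp_rot: [-3.141, -0.003, 1.675]
contact_force: [0.1, 0.5, -0.1]
opening: -0.003
grasp_force: 0.0
```

```bash
python3 -m inch '[[[0,0,0.004,0,0,0],[0,0,0.008,0,0,0],[0,0,0.012,0,0,0],[0,0,0.012,0,0,0],[0,0,0.012,0,0,0]]]'
```

```text
clock: 8.55
eef_pos: [574.0, 198.5, 80.0]
tcp_rot: [-3.141, -0.003, 1.675]
contact_force: [-0.0, 0.8, -0.7]
opening: 0.004
grasp_force: 0.0
```

```bash
python3 -m inch '[[[0,0,0.003,0,0,0],[0,0,0.006,0,0,0],[0,0,0.006,0,0,0],[0,0,0.006,0,0,0]]]'
```

```text
clock: 8.88
eef_pos: [574.1, 198.5, 79.0]
tcp_rot: [3.141, -0.003, 1.675]
contact_force: [-0.8, -0.4, 3.6]
opening: -0.004
grasp_force: 1.7
```

```bash
python3 -m inch '[[[0,0,0.003,0,0,0],[0,0,0.005,0,0,0],[0,0,0.005,0,0,0],[0,0,0.005,0,0,0]]]'
```

```text
clock: 9.22
eef_pos: [574.2, 198.5, 78.8]
tcp_rot: [3.141, -0.003, 1.675]
contact_force: [-3.8, -2.0, 12.2]
opening: 0.001
grasp_force: 5.8
```

The force rises sharply and the fingertips stay at 79 mm, so the leaf is at its stop. I'll retreat straight up.

```bash
python3 -m inch '[[[0,0,-0.01,0,0,0],[0,0,-0.04,0,0,0],[0,0,-0.1,0,0,0],[0,0,-0.2,0,0,0],[0,0,-0.35,0,0,0],[0,0,-0.5,0,0,0],[0,0,-0.65,0,0,0],[0,0,-0.8,0,0,0]]]' && python3 -m inch '[[[0.1,0,-0.1,0,0,0],[0.3,0,-0.1,0,0,0],[0.5,0,-0.1,0,0,0],[0.7,0,-0.1,0,0,0],[0.9,0,-0.1,0,0,0],[0.9,0,-0.1,0,0,0],[0.9,0,-0.1,0,0,0]]]'
python3 - <<'E'
from h import *
cv2.imwrite("pics/s3.png",r.grab_frame("side")[:,:,::-1]);cv2.imwrite("pics/t3.png",r.grab_frame("top")[:,:,::-1])
for th in(170,176,180):
    t=np.radians(th);P=S+A@[0,-169*np.cos(t),169*np.sin(t)];print(th,proj("side",P),proj("top",P))
E
```

```text
clock: 9.88
eef_pos: [573.9, 198.0, 240.2]
tcp_rot: [3.141, -0.003, 1.675]
contact_force: [0.5, -0.0, -0.0]
opening: -0.002
grasp_force: 0.0
clock: 10.47
eef_pos: [554.6, 379.1, 258.9]
tcp_rot: [3.141, -0.003, 1.678]
contact_force: [-0.2, -1.0, 0.4]
opening: 0.001
grasp_force: 0.0
170 [295.98906908 168.95457135] [236.59353202 240.01072805]
176 [296.10121753 175.24632522] [236.9248055  241.96166261]
180 [296.27078207 179.70844111] [237.71367369 243.24494466]
```

View pics/s3.png

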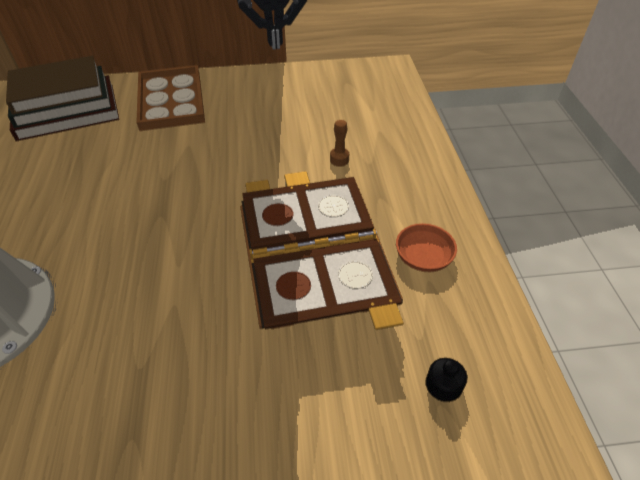

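View pics/t3.png

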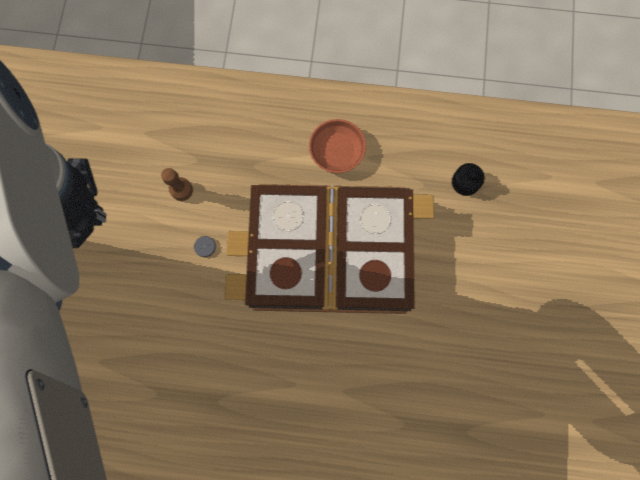

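The leaf lies flat on the +y half. Its tab shows at (297,179) in the side view and (238,243) in the top view, against (296.3,179.7) and (237.7,243.2) predicted for the stop. The next tab stays flat at (386,316), and the weight, tamp, dish and bulla are where they began.

```bash
python3 -m inch '[[[0,0,0,0,0,0],[0,0,0,0,0,0]]]' && python3 -c "
from rig import r
print(r.sign_off())"
```

```text
clock: 10.73
eef_pos: [555.7, 375.7, 258.7]
tcp_rot: [3.141, -0.003, 1.674]
contact_force: [0.4, -0.1, 0.3]
opening: -0.0
grasp_force: 0.0
the job is handed in; nothing more can be done
None
```

The top leaf is turned and lies flat on the other side; in the last pictures the next leaf was still flat and the weight, tamp, dish and bulla had not moved, and the job was handed in at about 10.7 s with no verdict shown.

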